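Gauge a tin for swelling, then pack and close the food parcel

ROBOT

A 6-joint arm with a two-finger parallel gripper is mounted at the origin on a cart in front of the work surface, level with it; the furniture and walls round the work are solid. World frame = base frame: x ahead of the robot, y to its left, z up, the work surface at z = 0. Lengths are in m, angles in rad, forces in N, time in s.
With the tool pointing down it reaches from about 0.275 to 0.75 m from the base axis. Payload 10.2 kg.
Tool frame: the origin (TCP) lies midway between the tips of the shut fingers; the grasp point (between the pads) lies 19 mm behind it (env.hold_point_z is the distance from the TCP to the grasp point, in m); z points along the fingers, y is the line along which they close (so a half turn about z gives the same grasp; the last joint's range is limited). The gripper opens to 85 mm and grips with 20 to 120 N. Pads are 22 mm wide; open, the fingers measure 114 mm over their backs; the gripper's body (76 mm by 85 mm) begins 54 mm behind the grasp point. The pads swing forward as they close: fully open they stand 13 mm farther back than shut.
Start: joints at [-1.572, 0.313, 1.498, -0, 1.331, -0.223], TCP at [0.115, -0.512, 0.231] pointing down, gripper open.
Joint ranges: [-2.94, 2.94], [-0.97, 2.17], [0.19, 2.56], [-1.23, 4.37], [0.02, 3.11], [-2.88, 2.88]. Speed limits (rad/s): [2.39, 2.39, 3.01, 3.14, 3.14, 3.14].

INTERFACE

Orientations are given as a unit quaternion [x, y, z, w].
In Python, from bench import env, kinematics, monitor, eyes, job gives the robot as it stands. The module is installed in compiled form; this text tells all that it offers. Calls block until the motion is done:
- env.reach(position, orientation): joint-space move of the TCP to a pose.
- env.movel(position, velocity=0.15, frame=None, guard=None): straight line of the TCP; frame=None keeps the orientation; velocity is the mean speed in m/s. With guard (N) it stops when the force on the tool has changed by that much, and returns True; else False.
- env.set_joints(angles): joint-space move.
- env.release() and env.close_gripper(effort=None): open the fingers fully, or close them until they stop; effort is the grip in N (None keeps the last).
- env.hold(seconds).
- kinematics.ik(position, orientation): joint angles nearest the present ones, or None.
- monitor.sense(): the state.
- eyes.grab_frame(name): name is "scene" or "top"; returns a dict with "frame" (480x640x3 uint8, red, green, blue), "mtx" (3x3 intrinsics, pixels), "k1" (the pictures are not rectified: a ray, as slopes to the right and down, at radius r is drawn at 1 + k1 r^2 times it, then the intrinsics apply), "view" (4x4, takes a point from world to camera coordinates). Camera axes: x right, y down, z forward; pixel columns grow to the right and rows downward; lengths in m; the calibration is good to about 2 mm. A picture is of the moment at which its call begins. There is no depth.
A pose or a line that the arm cannot do raises env.MotionError and nothing moves.
- job.hand_in(): hands the job in; it is judged then, once.
The state is a dict: "clock": time; "joints": joint angles; "qvel": joint speeds; "joint_efforts": joint torques, N m; "position": TCP position; "ee_rot": TCP orientation; "contact_force": force on the tool from outside, world axes, zero at the start; "ft_torque": the same for the moment, N m; "finger_gap": opening from 0.0 (shut) to 1.0 (fully open); "gripper_force": force on a finger pad.
Only numpy, scipy, OpenCV 4.12 (cv2) and the standard library are available. Lean on these libraries where they do the work, as an engineer would, in place of code of your own. Each camera call takes 0.05 s, during which the arm holds its last target. There are 200 camera calls.

TASK

Two small plain round tins are left over for the food parcel, and one of them has swollen: its lid is domed. Check the sound, flat-lidded tin where it stands: lower the bridge-shaped height gauge gently over it until both legs stand flat on the worktop and the sprung foot rests on the lid, let it stand there a moment to read the height, then lift it off and stand it upright on the worktop, well clear of the tins and the carton. Then put the checked tin upright on the bottom of the gap in the carton, close the carton's lid fully, and leave the swollen tin, the scissors and the tape roll where they are.

Things in the scene. Friction and masses are not known exactly. Their poses are not given: they have to be found in the camera images.
- gauge: bridge height gauge, 0.45 kg, loose, upright: two legs joined by a flat aluminium beam (90 to 104 mm up), a grey head on its middle. Origin: midway between the legs on the plane of their soles; z up. Sole pads 52 (x) x 18 mm, centred 54 mm either side along y: 90 mm free between them, 126 mm over all. A measuring rod with a round 20 mm foot hangs midway between the legs
- gauge_foot (a joint): the gauge's sprung foot, m: how far it is pushed up from the plane of the soles, so the height of what stands under it: 0 on the bare worktop or in the air, 0.044 on the sound tin, about 0.051 on the swollen one; limit 0.054. Spring and foot press with about 1 N at 0, 2 N at 0.044: the gauge's own weight seats it
- sound_tin: small round steel tin with a paper band, 62 mm across, 44 mm high, flat lid, 0.13 kg, loose. Origin: centre of its underside, z up
- swollen_tin: the same tin, but its lid is domed by 7.5 mm (51.5 mm high in the middle). Origin: centre of its underside. Leave it alone
- carton: shallow brown mailer carton with a hinged lid, fixed, 116 (x) x 194 (y) x 52 mm outside, walls and floor 3 mm. Origin: centre of its underside; z up; the lid's hinge runs along the top of its +x wall. It holds two flat tins and a small box, which leave a gap in the middle of the side away from the hinge
- gap (a point): centre of the gap in the carton, on its inner floor (3 mm above the carton's underside, 20.5 mm from its centre toward -x). The gap is about 68 mm wide along the carton's y (between the flat tins, 22 mm high) and 69 mm along its x (between the wall, 52 mm high, and the small box, 34 mm above the floor)
- carton_lid (a joint): angle of the carton's lid, rad: 0 shut on the rim, 1.6 to 1.95 standing open. Hinge at carton x = +58, z = 52 mm. A 3 mm panel reaching 119 mm from the hinge, 202 mm wide, with a 19 mm lip along the free edge, turned inward; 0.06 kg. Its stiff crease keeps it standing; pushed over from behind (the hinge side) past about 1.0 it falls shut by its weight
- lid_edge (a point): middle of the lid's free edge, on its outer face, 116 mm from the hinge
- fish_tin_a: flat rectangular steel tin 105 x 59 x 22 mm, loose, lying in the carton at its +y end; stays there. Origin: centre of its underside
- fish_tin_b: the same at the carton's -y end
- small_box: plain paper box 40 (x) x 60 (y) x 34 mm, loose, in the carton between the flat tins at the hinge side; stays there. Origin: centre of its underside
- tape_roll: roll of tape lying flat, 98 mm across, 25 mm high, loose bystander. Origin: centre of its underside
- scissors: scissors lying flat, 87 x 199 x 9 mm, loose bystander. Origin: centre of the underside
- gauge_grip (a point): middle of the gauge's grey head, where to hold it: 142 mm above the soles, over the gauge's origin. The head measures 34 (x) x 30 (y) mm and stands 104 to 170 mm above the soles, a cap to 173 mm; the scale is on its -x face

How it is judged:
By the outcome, as a careful person would: the job done as asked, in the order asked, and still so for the second after the job is handed in, with the robot touching nothing.
It also fails if it takes over 72 s, if anything falls off the work surface, if the arm or the gripper's body presses on something with over 40 N, if the wrist force passes 120 N, or if a joint passes its speed limit or range.

## Working session

There is one attempt and no reset: what is moved stays moved. The work goes in short steps, each a Python script; the robot and the scene stay as the last script left them, time stands still between calls to the robot, and variables do not carry over. Pictures are saved under pics/ and viewed, at most 10 in all, crops included, and the job is handed in when it is done.

```bash
mkdir -p pics; python3 - <<'E'
from bench import env, kinematics, monitor, eyes, job
import cv2,numpy as np
for n in("scene","top"):
    d=eyes.grab_frame(n); cv2.imwrite(f"pics/{n}0.png",d["frame"][:,:,::-1]); print(n,d["mtx"].tolist(),d["k1"],np.round(d["view"],4).tolist())
s=monitor.sense();print(s["clock"],s["position"],s["ee_rot"],s["finger_gap"],env.hold_point_z)
E
```

```text
scene [[563.8893855432301, 0.0, 328.00347306395986], [0.0, 563.8893855432301, 237.84840596281043], [0.0, 0.0, 1.0]] 0.011065537477364568 [[-0.8598, -0.5103, 0.0146, 0.4408], [-0.2329, 0.3666, -0.9007, 0.1956], [0.4543, -0.7779, -0.4341, 1.2261], [0.0, 0.0, 0.0, 1.0]]
top [[545.5940320095045, 0.0, 316.41578852659296], [0.0, 545.5940320095045, 234.1468100790854], [0.0, 0.0, 1.0]] -0.15809687931235045 [[0.0216, -0.9998, 0.0002, 0.0119], [-0.9969, -0.0216, -0.0754, 0.5269], [0.0753, 0.0014, -0.9972, 1.2752], [0.0, 0.0, 0.0, 1.0]]
0.1 [ 0.11545973 -0.51193204  0.23081456] [ 9.93856192e-01  1.10677784e-01  5.33674238e-05 -5.42600113e-04] 0.9974757156599235 0.0187
```

View pics/scene0.png

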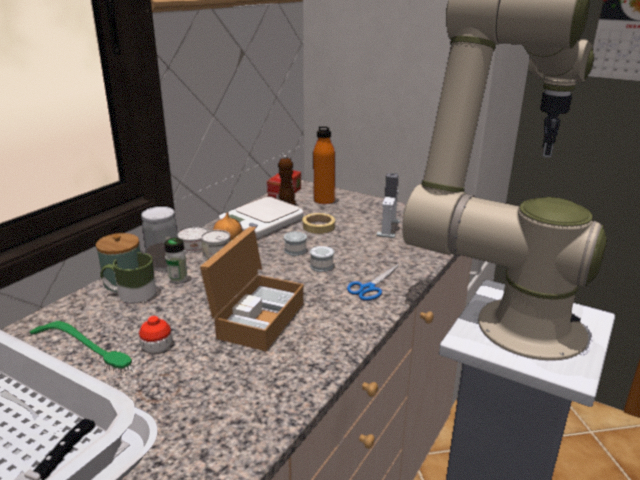

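View pics/top0.png

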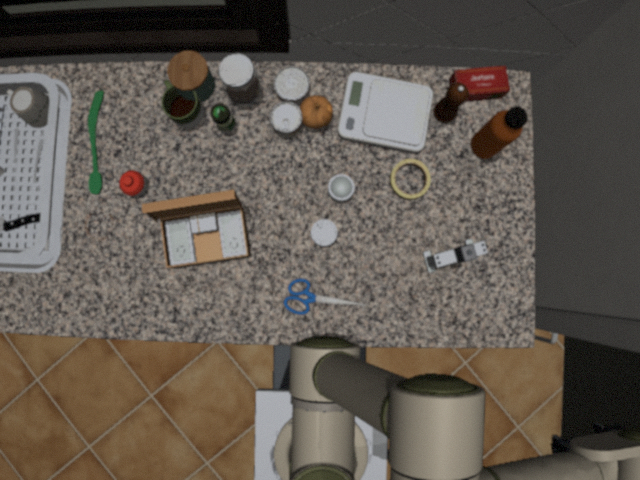

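The scene view shows the tins at (295,242) and (321,257), the open carton at (260,300), the gauge at (389,205), the tape roll and the scissors. In the top view the tins are at (342,187) and (323,233), the gauge at (456,255) and the carton at (206,237). I need enlargements to tell which lid is domed.

```bash
cat > h.py <<'E'
from bench import env, kinematics, monitor, eyes, job
import cv2,numpy as np
from scipy.spatial.transform import Rotation as R
def ray(d,px):
    K=d["mtx"];k=d["k1"]
    p=cv2.undistortPoints(np.array([[px]],float),K,np.array([k,0,0,0.]))[0,0]
    V=d["view"];Rm=V[:3,:3];c=-Rm.T@V[:3,3];v=Rm.T@np.array([p[0],p[1],1]);return c,v
def onplane(d,px,z):
    c,v=ray(d,px);return c+v*(z-c[2])/v[2]
def proj(d,P):
    V=d["view"];q=V[:3,:3]@np.asarray(P)+V[:3,3]
    return cv2.projectPoints(q.reshape(1,1,3),np.zeros(3),np.zeros(3),d["mtx"],np.array([d["k1"],0,0,0.]))[0].ravel()
def down(yaw): # tool z down, tool y along yaw direction (world)
    y=np.array([np.cos(yaw),np.sin(yaw),0]);z=np.array([0,0,-1.]);x=np.cross(y,z)
    return R.from_matrix(np.c_[x,y,z]).as_quat()
E
python3 - <<'E'
from h import *
s=eyes.grab_frame("scene");t=eyes.grab_frame("top")
def crop(d,x,y,w,h,f):return cv2.resize(d["frame"][y:y+h,x:x+w,::-1],None,fx=f,fy=f,interpolation=cv2.INTER_CUBIC)
a=crop(s,270,222,75,50,5.33);b=crop(t,300,160,75,50,5.33) 
c=crop(t,415,225,80,53,5);e=crop(t,135,180,120,80,3.33)
f=lambda i:cv2.resize(i,(400,266))
cv2.imwrite("pics/crop1.png",np.vstack([np.hstack([f(a),f(b)]),np.hstack([f(c),f(e)])]))
for px in((342,187),(323,233)):print("tin",onplane(t,px,.044))
for px in((295,238),(321,252)):print("tin scene",onplane(s,px,.044))
print("gauge head",onplane(t,(458,254),.17), onplane(t,(440,258),.1),onplane(t,(478,248),.1))
for n,px in dict(bl=(167,267),br=(249,258),tr=(240,209),tl=(162,217)).items():print(n,onplane(t,px,.052))
E
```

```text
tin [ 0.63700672 -0.0343891   0.044     ]
tin [0.5277105  0.00799613 0.044     ]
tin scene [ 0.63037231 -0.02371455  0.044     ]
tin scene [0.52874298 0.00918343 0.044     ]
gauge head [ 0.47955413 -0.27727573  0.17      ] [ 0.47292742 -0.25451902  0.1       ] [ 0.49704095 -0.34171782  0.1       ]
bl [0.43967484 0.3702056  0.052     ]
br [0.46539429 0.17798086 0.052     ]
tr [0.57900328 0.2026021  0.052     ]
tl [0.5566521  0.38709398 0.052     ]
```

View pics/crop1.png

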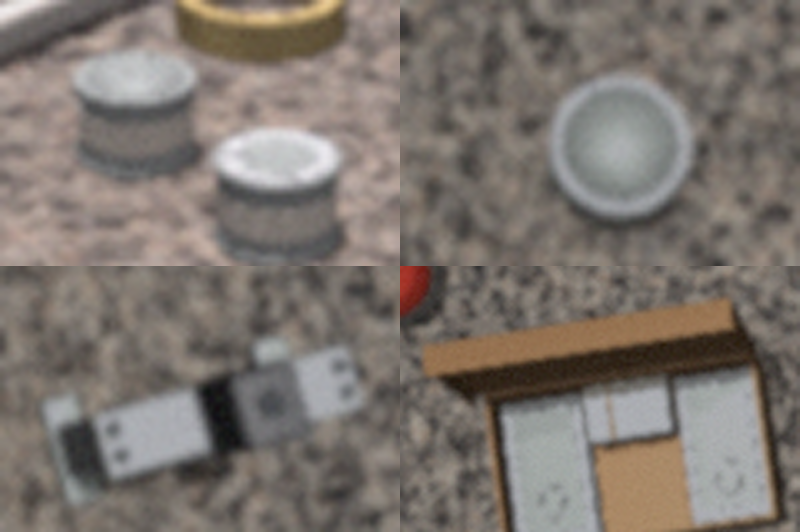

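The far tin's lid is shaded radially, so it is domed. The near tin has a flat, sharp-rimmed lid, so the sound tin is the near one, at about (0.528, 0.008). The gauge cap is at top px (469,252), with the beam running from (435,260) to (487,247). Next I'll refine with masks and plan the grasps.

```bash
python3 - <<'E'
from h import *
t=eyes.grab_frame("top")
cap=onplane(t,(469,252.4),.173);a=onplane(t,(435,260.4),.104);b=onplane(t,(487.4,246.8),.104)
v=a-b;print("cap",cap,"beam",np.linalg.norm(v),(a+b)/2,"yaw",np.degrees(np.arctan2(v[1],v[0])))
im=t["frame"].astype(int);sub=im[165:275,140:260].astype(np.uint8)
hsv=cv2.cvtColor(t["frame"],cv2.COLOR_RGB2HSV)
m=cv2.inRange(hsv,(5,90,90),(22,255,255));m[:225]=0;m[275:]=0;m[:,:185]=0;m[:,230:]=0
# orange gap floor
c=max(cv2.findContours(m,0,2)[0],key=cv2.contourArea);print("floor bbox",cv2.boundingRect(c),cv2.minAreaRect(c))
big=cv2.resize(t["frame"][175:280,145:265,::-1],None,fx=6,fy=5.7*1,interpolation=cv2.INTER_CUBIC);cv2.imwrite("pics/carton1.png",big)
# tin brightness mask
g=cv2.cvtColor(t["frame"],cv2.COLOR_RGB2GRAY);w=g[215:252,303:345];_,mm=cv2.threshold(cv2.GaussianBlur(w,(3,3),0),0,255,cv2.THRESH_OTSU)
mm=cv2.morphologyEx(mm,cv2.MORPH_OPEN,np.ones((7,7),np.uint8))
c=max(cv2.findContours(mm,0,2)[0],key=cv2.contourArea);(x,y),r=cv2.minEnclosingCircle(c);print("tin",x+303,y+215,r,onplane(t,(x+303,y+215),.044))
for p,yaw in((cap,np.arctan2(v[1],v[0])),((.528,.008),np.pi/2),((.489,.284),np.radians(98))):
  for k in(0,np.pi):
    q=kinematics.ik([p[0],p[1],.2],down(yaw+k));print(None if q is None else np.round(q,2))
E
```

```text
cap [ 0.48324468 -0.30027268  0.173     ] beam 0.12438494894598116 [ 0.48357999 -0.30232539  0.104     ] yaw 105.24939768507318
floor bbox (194, 231, 30, 33) ((206.99998474121094, 246.99998474121094), (29.132801055908203, 28.284271240234375), 81.8698959350586)
tin 324.23156356811523 230.52064895629883 14.337179183959961 [0.53356735 0.00524636 0.044     ]
[-0.76  0.43  1.41 -0.    1.3  -2.6 ]
[-0.76  0.43  1.41 -0.    1.3   0.54]
[-0.21  0.35  1.54 -0.    1.26 -1.78]
[-0.21  0.35  1.54 -0.    1.26  1.36]
[ 0.32  0.43  1.42 -0.    1.3  -1.39]
[ 0.32  0.43  1.42 -0.    1.3   1.75]
```

View pics/carton1.png

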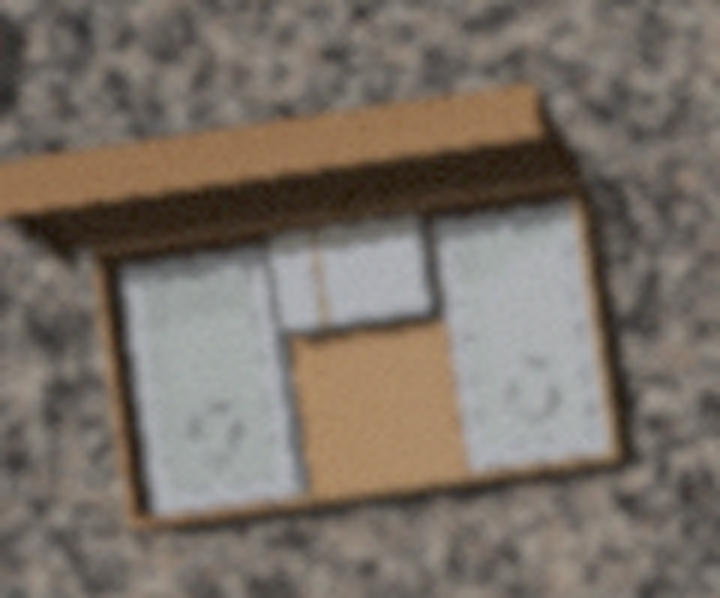

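The beam measures 124 mm and its midpoint agrees with the cap, so the gauge pose holds. In the crop, the carton rim corners are at (132,525), (622,460) and (585,192). The fish tins' inner edges at the front are at (303,492) and (468,470). Picking up the gauge.

```bash
python3 - <<'E'
from h import *
t=eyes.grab_frame("top");f=lambda x,y:(145+x/6,175+y/5.7)
P={n:onplane(t,f(*p),z)[:2] for n,p,z in(("bl",(132,525),.052),("br",(622,460),.052),("tr",(585,192),.052),("tl",(97,258),.052),("La",(275,262),.025),("Lb",(303,492),.025),("Ra",(437,230),.025),("Rb",(468,470),.025))}
for k,v in P.items():print(k,np.round(v,4))
n=np.linalg.norm
print("sizes",n(P["bl"]-P["br"]),n(P["br"]-P["tr"]),n(P["bl"]-P["tl"]))
for k,a,b in(("front",'br','bl'),("right",'br','tr'),("L",'Lb','La'),("R",'Rb','Ra')):
  d=P[b]-P[a];print(k,np.degrees(np.arctan2(d[1],d[0])))
g=np.array([.4834,-.3012]);q=down(np.radians(105.25+180))
env.reach([*g,.235],q);env.movel([*g,.124],velocity=.12,guard=8)
env.close_gripper(40);s=monitor.sense();print(s["position"],s["finger_gap"],s["gripper_force"],s["clock"])
env.movel([*g,.20],velocity=.12)
s=monitor.sense();print(s["contact_force"],s["clock"])
E
```

```text
bl [0.4394 0.3702]
br [0.4707 0.1789]
tr [0.5799 0.1968]
tl [0.5489 0.3888]
La [0.5512 0.3239]
Lb [0.4552 0.309 ]
Ra [0.566  0.2592]
Rb [0.466  0.2433]
sizes 0.19382279819788226 0.11061683857071729 0.11104022489744558
front 99.28224936734452
right 9.288793752302793
L 8.84933735924625
R 9.025101024476632
[ 0.48341031 -0.3015203   0.12423922] 0.34837798219516447 41.673908829689026 3.4917
[-4.22939752e-01 -3.12287341e-03 -5.92535143e+00] 4.275
```

```bash
python3 - <<'E'
from h import *
q=down(np.radians(270))
env.reach([.531,.007,.20],q)
S=eyes.grab_frame("scene");t=eyes.grab_frame("top")
c=lambda d,x,y:cv2.resize(d["frame"][y:y+100,x:x+133,::-1],(532,400),interpolation=cv2.INTER_CUBIC)
cv2.imwrite("pics/hover.png",cv2.resize(np.hstack([c(S,255,165),c(t,255,180)]),(800,300)))
s=monitor.sense();print(s["position"],s["contact_force"],s["clock"])
for z in(0.044,):
  for p in((.531,.007),(.528,.008)):print(proj(S,[*p,z]),proj(t,[*p,z]))
E
```

```text
[0.53112551 0.00587667 0.19985468] [ 0.93632318 -0.54847198 -6.12346489] 5.5667
[320.6902423  251.45494932] [323.45660212 231.60216705]
[321.48928856 251.8921906 ] [323.00091228 232.87611035]
```

View pics/hover.png

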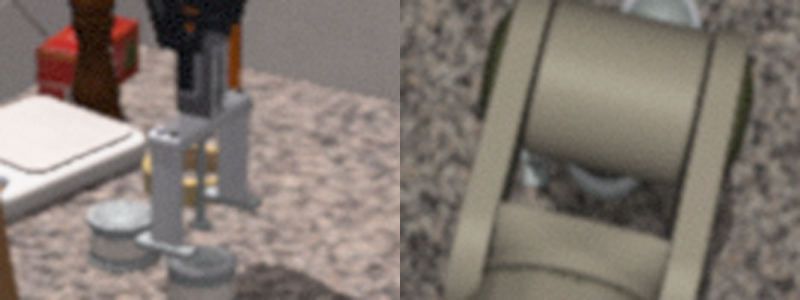

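The scene view shows the gauge held upright over the near tin, with its foot at (203,225) above the lid at (201,252) and the legs clear. Lowering gently.

```bash
python3 - <<'E'
from h import *
env.movel([.531,.007,.135],velocity=.06)
print(monitor.sense()["contact_force"],monitor.sense()["position"])
h=env.movel([.531,.007,.1225],velocity=.012,guard=4.5)
s=monitor.sense();print(h,s["contact_force"],s["position"])
env.release();env.hold(1.0)
S=eyes.grab_frame("scene")
cv2.imwrite("pics/seat.png",cv2.resize(S["frame"][170:290,250:410,::-1],(800,600),interpolation=cv2.INTER_CUBIC))
print(monitor.sense()["clock"])
E
```

```text
[-0.87541417 -0.67323117 -3.49552976] [0.53100926 0.0069781  0.13531859]
True [-0.44087706 -0.70136329  4.28679945] [0.5309857  0.00674081 0.12415636]
9.275
```

View pics/seat.png

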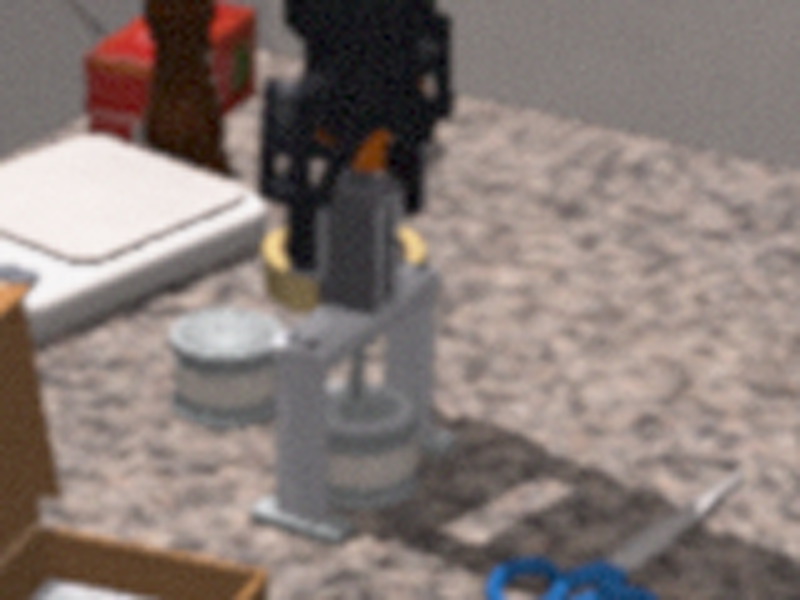

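The gauge is standing flat on both legs over the near tin, with its foot on the lid at (370,400). Next: regrip, lift, stand it back at its old spot, and refine the tin position from the first picture.

```bash
python3 - <<'E'
from h import *
env.hold(.5)
env.close_gripper(40)
env.movel([.531,.007,.20],velocity=.08)
g=np.array([.4834,-.3012]);q=down(np.radians(285.25))
env.reach([*g,.20],q);env.movel([*g,.135],velocity=.1)
h=env.movel([*g,.1225],velocity=.012,guard=4.5);s=monitor.sense();print(h,s["position"],s["contact_force"])
env.release();env.movel([*g,.25],velocity=.15);env.hold(.2)
t=eyes.grab_frame("top");S=eyes.grab_frame("scene");print(monitor.sense()["clock"])
im0=cv2.imread("pics/top0.png")
for im in(im0,t["frame"][:,:,::-1]):
  w=cv2.resize(cv2.cvtColor(np.ascontiguousarray(im[205:260,295:355]),cv2.COLOR_BGR2GRAY),None,fx=6,fy=6,interpolation=cv2.INTER_CUBIC)
  c=cv2.HoughCircles(w,cv2.HOUGH_GRADIENT,1.5,500,param1=100,param2=20,minRadius=75,maxRadius=98)
  for x,y,r in c[0]: p=(295+(x+.5)/6-.5,205+(y+.5)/6-.5);print(p,r/6,onplane(t,p,.044))
a=cv2.resize(t["frame"][150:270,290:450,::-1],(400,300));b=cv2.resize(S["frame"][130:265,280:460,::-1],(400,300))
a=cv2.resize(t["frame"][205:260,290:363,::-1],(400,300),interpolation=cv2.INTER_CUBIC)
cv2.imwrite("pics/after.png",np.hstack([a,b]))
E
```

```text
True [ 0.48355716 -0.30121405  0.12317536] [ 0.89367926 -0.5509402   6.74836274]
16.25Traceback (most recent call last):
  File "<stdin>", line 14, in <module>
TypeError: 'NoneType' object is not subscriptable
```

```bash
python3 - <<'E'
from h import *
t=eyes.grab_frame("top");S=eyes.grab_frame("scene")
a=cv2.resize(t["frame"][205:260,290:363,::-1],(400,300),interpolation=cv2.INTER_CUBIC);b=cv2.resize(S["frame"][130:265,280:460,::-1],(400,300))
cv2.imwrite("pics/after.png",np.hstack([a,b]))
E
```

```text
(no output)
```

View pics/after.png

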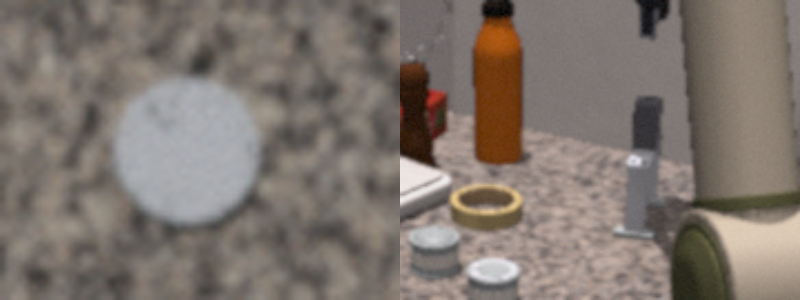

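The left crop shows the tin still in place, flat-lidded, centred at (187,150), i.e. top px (323.8,232.1). The right crop shows the gauge standing upright at (640,190), away from everything. Now pick the tin and carry it over the gap.

```bash
python3 - <<'E'
from h import *
t=eyes.grab_frame("top");p=onplane(t,(323.8,232.1),.044)[:2];print(p)
q=down(np.radians(279.2))
env.reach([*p,.10],q);h=env.movel([*p,.020],velocity=.08,guard=8)
env.close_gripper(35);s=monitor.sense();print(h,s["position"],s["finger_gap"],s["gripper_force"])
env.movel([*p,.13],velocity=.12)
G=np.array([.4909,.2805])
env.reach([*G,.13],q);env.movel([*G,.075],velocity=.08)
s=monitor.sense();print(s["finger_gap"],s["position"],s["contact_force"],s["clock"])
S=eyes.grab_frame("scene");t=eyes.grab_frame("top")
a=cv2.resize(S["frame"][220:355,190:340,::-1],(400,360),interpolation=cv2.INTER_CUBIC);b=cv2.resize(t["frame"][175:295,140:273,::-1],(400,360),interpolation=cv2.INTER_CUBIC)
cv2.imwrite("pics/gap.png",np.hstack([a,b]))
E
```

```text
[0.52985386 0.00617596]
False [0.5301428  0.00605581 0.02076617] 0.7107323435215807 37.57492482662201
0.7074028330877363 [0.49121457 0.28059131 0.07545128] [ 0.90162128 -0.62224812 -1.61592994] 22.1833
```

View pics/gap.png

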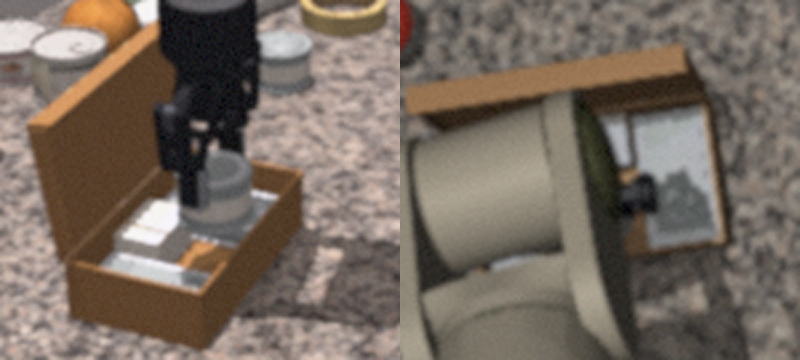

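The tin is held level over the gap; at (215,185) in the left view it sits between the flat tins. Lowering with a guard.

```bash
python3 - <<'E'
from h import *
h=env.movel([.4909,.2805,.0225],velocity=.03,guard=4)
s=monitor.sense();print(h,s["position"],s["contact_force"],s["ft_torque"],s["clock"])
E
```

```text
True [0.49083772 0.28045924 0.02376536] [-0.17525476 -0.33335588  5.34738044] [-0.02001877  0.04899687 -0.00408063] 23.8667
```

Seated at exactly the expected height (+3 mm). Release, then go behind the lid.

```bash
python3 - <<'E'
from h import *
ex=np.array([.987,.160]);ey=np.array([-.160,.987]);W=lambda u,v,z:[*(u*ex+v*ey),z]
q=down(np.radians(279.2))
env.release();p=monitor.sense()["position"];env.movel([p[0],p[1],.23],velocity=.12)
env.close_gripper(20)
t=eyes.grab_frame("top");S=eyes.grab_frame("scene")
for z in(.22,.13):print(kinematics.ik(W(.695,.198,z),q))
print("proj u.695",proj(S,W(.684,.198,.13)),"lid tops 1.6/1.95",[proj(S,W(.609-.116*np.cos(a),.097,.052+.116*np.sin(a))) for a in(1.6,1.78,1.95)],[proj(S,W(.609-.116*np.cos(a),.299,.052+.116*np.sin(a))) for a in(1.6,1.78,1.95)])
print(monitor.sense()["clock"])
cv2.imwrite("pics/lid.png",np.hstack([cv2.resize(d["frame"][y:y+150,x:x+165,::-1],(400,364),interpolation=cv2.INTER_CUBIC) for d,x,y in((S,170,210),(t,130,150))]))
E
```

```text
[ 2.76592441e-01  8.00484646e-01  7.51791471e-01 -4.44089210e-16
  1.58931654e+00  1.68681848e+00]
[ 2.76592441e-01  8.45372887e-01  8.99323633e-01 -4.44089210e-16
  1.39689613e+00  1.68681848e+00]
proj u.695 [205.41339699 256.44053379] lid tops 1.6/1.95 [array([256.07325493, 228.1374429 ]), array([247.99060066, 227.61710099]), array([240.79559211, 228.52527569])] [array([207.01972936, 267.97585004]), array([198.03372649, 267.0984442 ]), array([190.11918164, 267.84420455])]
26.9833
```

View pics/lid.png

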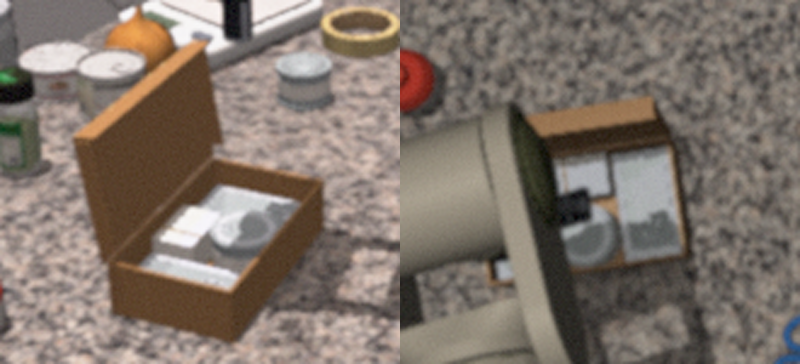

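The tin stands level in the gap at (240,230). The lid's top corners are at scene px (254.6,228.5) and (202,268), so it stands at about 1.66 rad with clear space behind. Push it over from behind, then press it shut.

```bash
python3 - <<'E'
from h import *
ex=np.array([.987,.160]);ey=np.array([-.160,.987]);W=lambda u,v,z:[*(u*ex+v*ey),z]
q=down(np.radians(279.2));v=.198
env.movel(W(.675,v,.23),velocity=.15)
print(env.movel(W(.675,v,.135),velocity=.12,guard=6))
print(env.movel(W(.54,v,.135),velocity=.08,guard=12),monitor.sense()["position"],monitor.sense()["contact_force"])
env.hold(.6)
env.movel(W(.51,v,.14),velocity=.1)
h=env.movel(W(.507,v,.050),velocity=.04,guard=6);s=monitor.sense();print(h,s["position"],s["contact_force"])
env.movel(W(.507,v,.22),velocity=.15);env.reach([.35,-.2,.3],down(np.radians(270)))
S=eyes.grab_frame("scene");t=eyes.grab_frame("top");print(monitor.sense()["clock"])
cv2.imwrite("pics/end.png",np.hstack([cv2.resize(d["frame"][y:y+180,x:x+240,::-1],(400,300),interpolation=cv2.INTER_CUBIC) for d,x,y in((S,170,170),(t,150,140))]))
E
```

```text
False
False [0.50152556 0.28181073 0.13495432] [-0.18050718 -0.69665511  0.95241068]
True [0.46891001 0.27659895 0.05496401] [-1.33289622 -1.16019228  7.43704025]
37.0083
```

View pics/end.png

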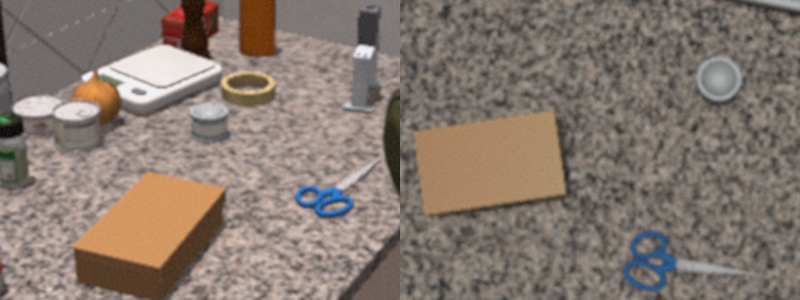

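The carton is shut: its lid at (150,225) is flat on the rim, and contact at z = 0.055 is as expected. The gauge is upright at (362,60), and the swollen tin, scissors and tape roll are where they were.

```bash
python3 -c "
from bench import job
print(job.hand_in())"
```

```text
the job is handed in; nothing more can be done
None
```

The job is handed in, at about 37 s of the 72 s allowed. The flat-lidded tin was gauged where it stood, the gauge is back upright and clear, and the tin is upright in the gap with the carton's lid shut. The swollen tin, scissors and tape roll were not touched.

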